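Clip the plug gauge onto the gauge stand

TASK

Lift the plug gauge out of its blue block and clip its snap hook onto the D-ring of the gauge stand: press the sprung brass gate against the straight front bar of the ring until the bar is inside the hook and the gate has snapped shut behind it. Leave the gauge hanging freely from the bar, and do not disturb the blue dish, the glue bottle or the pump core.

Things in the scene. Friction and masses are not known exactly. Their poses are not given: they have to be found in the camera images.
- gauge_grip (a point): Centre of the red grip tab, 32 (x) by 14 (y, take it across this) by 44 mm (z), at the top of the loose plug gauge (0.26 kg, 190 mm tall). Axes of the gauge: z up, x to the side with the brass gate, y across the flat of the snap hook below the tab. The gauge starts upright in the block, at various yaws.
- gauge_seat (a point): Same axes. Where the bar's centre lies when the gauge hangs: inside the hook under its peaked top, 34.5 mm below gauge_grip. Hook: 9 mm round steel in the x-z plane; from here in mm: top at z = +8, spine at x = -28, lower bar at z = -72, nose coming down at x = +22 to a tip at z = -14; inside 41 mm wide. The tab begins 12 mm above here.
- gauge_plug (a point): Same axes. Lower end of the gauge, 168 mm below gauge_grip: a steel plug 26 mm thick and 45 mm long, above it a 34 mm wide collar 8 mm thick, then a neck and the hook.
- gate (a joint): Gate of the hook: 7 mm brass rod, 36 mm long, pivoted 88 mm below gauge_grip at x = +22 mm, reaching up to the nose. 0 shut; grows (rad) as its upper end swings in to the spine, stop 1.1; never outward. Light spring, 2 to 4 N at mid-gate. A bar pushed 20 to 30 mm in at mid-gate holds it open until it also comes up to gauge_seat, past the gate's end; then the gate snaps shut.
- dring_bar (a point): Centre of the straight front bar of the level D-ring on the fixed gauge stand, 200 mm above the bench. Axes: the bar runs along y, x points from the bar to the post behind, z up. 8 mm round steel; bar 72 mm long; open space in the ring behind it 61 mm deep (x), about 80 mm wide at the bar, narrower behind. In front of (x < 0), below and above the bar is free.
- stand_foot (a point): Bench level under the centre of the stand's grey base plate (120 mm square, 10 mm thick), 45 mm behind the bar; same axes as dring_bar. The post, 22 mm square, stands 44 mm behind this point and ends at 212 mm with the ring's holder.
- block_hole0 (a point): Mouth centre of the hole in the fixed blue block (90 x 90 x 50 mm, hole 29 mm wide, 40 mm deep), on top of the block, 50 mm above the bench; z up. The gauge's plug starts in it.
- dish: Blue plastic dish with screws, 96 mm wide, 32 mm high, origin under its centre. Leave alone.
- glue: White glue bottle with red tip, 38 mm wide, 116 mm tall, origin under its centre. Leave alone.
- core: Standing white and black pump core, 30 x 43 x 116 mm, origin under its centre. Leave alone.
Not all that is in view belongs to the job. What is shaped like the part that bears gauge_grip but green or purple is not meant.

How it is judged:
By the outcome, as a careful person would: the job done as asked, in the order asked, and still so for the second after the job is handed in, with the robot touching nothing.
It also fails if it takes over 45 s, if anything falls off the work surface, if the arm or the gripper's body presses on something with over 40 N, if the wrist force passes 120 N, or if a joint passes its speed limit or range.

ROBOT

A 6-joint arm with a two-finger parallel gripper is mounted at the origin on a cart in front of the work surface, level with it; the furniture and walls round the work are solid. World frame = base frame: x ahead of the robot, y to its left, z up, the work surface at z = 0. Lengths are in m, angles in rad, forces in N, time in s.
With the tool pointing down it reaches from about 0.35 to 0.85 m from the base axis. Payload 8.1 kg.
Tool frame: the origin (TCP) lies midway between the tips of the shut fingers; the grasp point (between the pads) lies 19 mm behind it; z points along the fingers, y is the line along which they close (so a half turn about z gives the same grasp; the last joint's range is limited). The gripper opens to 93 mm and grips with 3 to 60 N. Pads are 15 mm wide; open, the fingers measure 128 mm over their backs; the gripper's body (75 mm by 188 mm) begins 65 mm behind the grasp point.
Start: joints at [1.032, 0.13, 1.488, -0, 1.523, -0.085], TCP at [0.263, 0.539, 0.219] pointing down, gripper open.
Joint ranges: [-2.96, 2.96], [-0.89, 2.26], [0.02, 2.5], [-1.34, 4.48], [0, 2.73], [-2.66, 2.66]. Speed limits (rad/s): [2.39, 2.39, 2.79, 3.14, 3.14, 3.14].

INTERFACE

Orientations are given as a rotation vector (axis times angle).
In Python, from plant import robot, cams gives the robot as it stands. The module is installed in compiled form; this text tells all that it offers.
- The arm moves only by the tool play_rows, never from a script. Its arguments are lists of equal length, an entry for each row: "slide": the shift along the tool's x, y, z scaled (see below), a list of three; "twist": the turn, a rotation vector about the tool's x, y, z scaled (see below), a list of three. A call has exactly 8 rows; each row shifts and turns the commanded pose from where the row before left it, along the tool's axes as they then stand; what a row does not reach is not made up. The controller multiplies each number of a shift by 25 cm and each number of a turn by 60 degrees. A row lasts 1/10 s, in which the tool goes at most 50 mm and 8.59 degrees, less where a joint would pass 70% of its speed; a pose out of reach is approached as far as the arm can. A call with a number of a shift or a turn outside -1 to 1 is refused whole. A call with a gripper value outside its range is refused whole. "fingers" is the closure, from -1 (fully open) to 1 (shut), set as the call begins (left out, the last holds). The fingers move at their own pace and stop on an object; "force" is the grip in N (left out, the last holds). Time passes only in rows, so rows that do not move let the fingers close, or fill a call up. It gives the time, the measured TCP pose, the force, the opening and the grip force at its end, in the units of the state.
- robot.read_state(): the state, without advancing time (a new reading comes with each control period).
- cams.read_camera(name): name is "side" or "top"; returns (picture, depth): 400x640x3 uint8, red, green, blue; 400x640 float32, m along the optical axis (not along the pixel's ray), 0 where there is no reading.
- cams.get_calibration(name): a dict with "fx", "fy", "cx", "cy" (pixels), "world_from_camera" (4x4, takes a point from camera to world coordinates). Camera axes: x right, y down, z forward; pixel columns grow to the right and rows downward; lengths in m; the calibration is good to about 2 mm. A picture is of the moment at which its call begins. get_calibration takes no time and is no camera call.
- robot.close_job(): hands the job in; it is judged then, once.
The state is a dict: "t": time; "q": joint angles; "dq": joint speeds; "joint_torque": joint torques, N m; "tool_pos": TCP position; "orientation": TCP orientation; "force": force on the tool from outside, world axes, zero at the start; "wrist_torque": the same for the moment, N m; "opening": finger opening in m; "gripper_force": force on a finger pad.
Only numpy, scipy, OpenCV 4.12 (cv2) and the standard library are available. Lean on these libraries where they do the work, as an engineer would, in place of code of your own. Each camera call takes 0.05 s, during which the arm holds its last target. There are 200 camera calls.

## Working session

There is one attempt and no reset: what is moved stays moved. The work goes in short steps, Python scripts to look and compute and a tool call to move; the robot and the scene stay as the last step left them, time stands still between calls to the robot, and variables do not carry over. Pictures are saved under pics/ and viewed, at most 10 in all, crops included, and the job is handed in when it is done.

Besides the shell and the picture viewer there is one more tool, called after "Emit:" in YAML: its name, and indented under it one key for each argument. play_rows: Moves the arm, as the interface text tells. Shifts and turns lie within -1 to 1; 1 stands for 25 cm of shift or 60 degrees of turn. Its arguments: {"type":"object","properties":{"slide":{"type":"array"},"twist":{"type":"array"},"fingers":{"type":"number"},"force":{"type":"number"}},"required":["slide","twist"]}

```bash
mkdir -p pics; cat > h.py <<'E'
import numpy as np, cv2
from plant import robot, cams
def grab(n,tag):
    im,d=cams.read_camera(n); cv2.imwrite(f'pics/{tag}.png',im[:,:,::-1]); np.savez(f'pics/{tag}.npz',im=im,d=d); return im,d
def pts(n,d):
    c=cams.get_calibration(n); v,u=np.mgrid[:400,:640]
    P=np.stack([(u-c['cx'])/c['fx']*d,(v-c['cy'])/c['fy']*d,d],-1); T=np.array(c['world_from_camera'])
    return P@T[:3,:3].T+T[:3,3]
E
python3 - <<'E'
from h import *
for n in('side','top'):
    grab(n,n+'0'); c=cams.get_calibration(n); print(n,c['fx'],np.round(c['world_from_camera'],3).tolist())
s=robot.read_state(); print(s)
a=cv2.imread('pics/side0.png');b=cv2.imread('pics/top0.png')
E
```

```text
side 456.44404075426456 [[-0.84, -0.209, 0.502, -0.287], [-0.543, 0.325, -0.774, 1.314], [-0.001, -0.923, -0.386, 0.787], [0.0, 0.0, 0.0, 1.0]]
top 514.6527837506876 [[-0.001, -0.996, 0.093, 0.359], [-1.0, 0.002, 0.006, 0.055], [-0.006, -0.093, -0.996, 1.952], [0.0, 0.0, 0.0, 1.0]]
{'t': 0.1, 'q': array([ 1.03158480e+00,  1.31110576e-01,  1.48911821e+00, -2.54676753e-05,
        1.52299510e+00, -8.54078294e-02]), 'dq': array([ 4.54165676e-04, -2.96138001e-03, -3.47338854e-03, -2.09532259e-03,
       -5.01985777e-04,  4.27106093e-06]), 'joint_torque': array([ 1.41271805e-03, -5.61349189e+01, -4.93089831e+01,  7.71295466e-02,
        2.92959984e-02, -9.25884888e-05]), 'tool_pos': array([0.2627719 , 0.53885176, 0.2177061 ]), 'orientation': array([-7.06622860e-01, -3.06060218e+00,  2.45028042e-03]), 'force': array([0.13523187, 0.98893764, 0.65815113]), 'wrist_torque': array([0.02738231, 0.02720933, 0.01339832]), 'gripper_force': 0.0, 'opening': 0.09291455479236115}
```

View pics/side0.png

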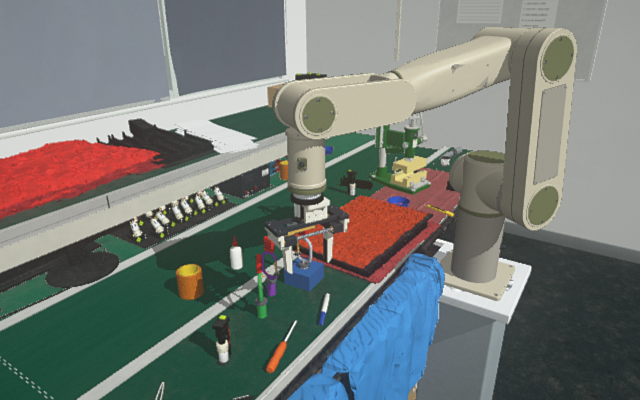

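View pics/top0.png

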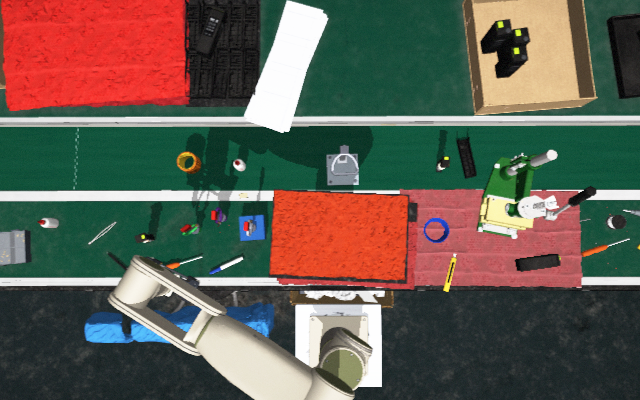

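```bash
python3 - <<'E'
import cv2,numpy as np
a=cv2.imread('pics/side0.png')[195:325,215:365];b=cv2.imread('pics/top0.png')
A=cv2.resize(a,None,fx=4,fy=4,interpolation=2)
B1=cv2.resize(b[205:255,220:290],(400,286),interpolation=2);B2=cv2.resize(b[135:197,310:380],(400,286),interpolation=2)
cv2.imwrite('pics/c1.png',np.vstack([np.hstack([B1,B2])]));cv2.imwrite('pics/c2.png',A)
E
```

```text
(no output)
```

View pics/c1.png

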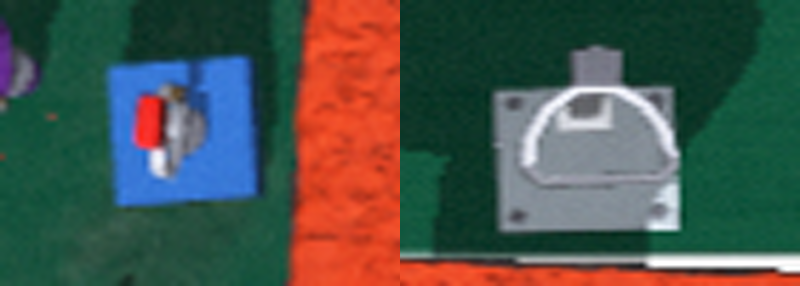

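View pics/c2.png

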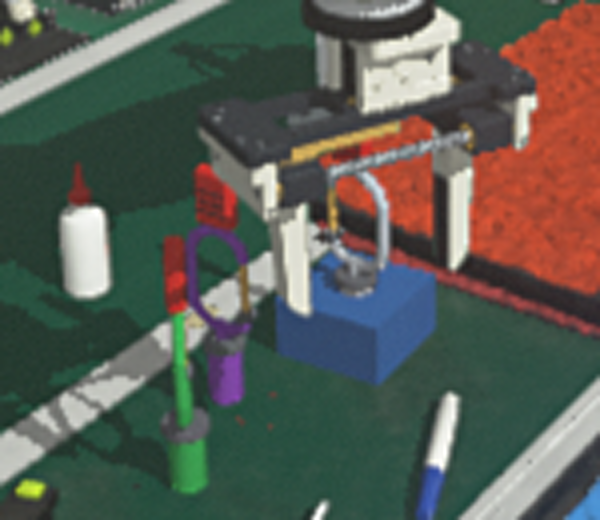

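```bash
cat > m.py <<'E'
from h import *
def cast(n,uv,z):
    c=cams.get_calibration(n);T=np.array(c['world_from_camera']);uv=np.atleast_2d(uv)
    r=np.c_[(uv[:,0]-c['cx'])/c['fx'],(uv[:,1]-c['cy'])/c['fy'],np.ones(len(uv))]@T[:3,:3].T
    return T[:3,3]+r*((z-T[2,3])/r[:,2])[:,None]
def mask(im,lo,hi,box):
    m=cv2.inRange(cv2.cvtColor(im,cv2.COLOR_RGB2HSV),lo,hi); k=np.zeros_like(m);x0,y0,x1,y1=box;k[y0:y1,x0:x1]=m[y0:y1,x0:x1];return k
E
python3 - <<'E'
from m import *
f=np.load('pics/top0.npz');im,d=f['im'],f['d'];P=pts('top',d)
r=mask(im,(0,150,90),(8,255,255),(235,212,262,245))
v,u=np.nonzero(r);uv=np.c_[u,v].astype(float)
print('red n',len(u),'c',uv.mean(0),'z',np.percentile(P[v,u,2],[5,50,95]));
w=cast('top',uv,0.2);print('red world at .2',w.mean(0),w.min(0),w.max(0),cv2.minAreaRect((w[:,:2]*1000).astype(np.float32)))
q=P[v,u];print('depth pts mean',np.median(q,0))
b=mask(im,(105,120,90),(125,255,255),(232,210,272,246));b=cv2.morphologyEx(b,cv2.MORPH_CLOSE,np.ones((9,9)))
v,u=np.nonzero(b);k=P[v,u,2]>.04;w=cast('top',np.c_[u,v].astype(float),.05);print('block',cv2.minAreaRect((w[:,:2]*1000).astype(np.float32)))
# brass/gray gauge points
z=P[212:245,236:265];vv,uu=np.nonzero((z[...,2]>.058));k=z[vv,uu];c=im[212:245,236:265][vv,uu]
for a,bb,cc in zip(np.c_[uu+236,vv+212],k,c): print(a,np.round(bb*1000).astype(int),cc,end=';')
print()
# ring
z=P[135:197,310:380];vv,uu=np.nonzero((z[...,2]>.17)&(z[...,2]<.25));k=z[vv,uu]
print('ring n',len(k),k.min(0),k.max(0))
e=cast('top',np.c_[uu+310,vv+135].astype(float),.2)
row=(vv+135);
for rr in np.unique(row): 
    s=uu[row==rr]+310; print(rr,s.min(),s.max(),len(s),np.round(e[row==rr].mean(0),3),end=' | ')
g=cv2.inRange(cv2.cvtColor(im,cv2.COLOR_RGB2HSV),(0,0,0),(180,60,255))
pl=(abs(P[...,2]-.01)<.006);pl[:135]=0;pl[197:]=0;pl[:,:318]=0;pl[:,372:]=0;pl&=im[...,1]<im[...,0]*1.3+10
v,u=np.nonzero(pl);w=cast('top',np.c_[u,v].astype(float),.01);print('\nplate',cv2.minAreaRect((w[:,:2]*1000).astype(np.float32)))
E
```

```text
red n 30 c [246.  225.5] z [0.1940883  0.19966906 0.20643712]
red world at .2 [0.43444737 0.31790063 0.2       ] [0.42252749 0.31114168 0.2       ] [0.44637584 0.32465728 0.2       ] ((434.4514465332031, 317.8983154296875), (11.399270057678223, 25.870838165283203), 79.3506851196289)
depth pts mean [0.43448965 0.31749929 0.19966906]
block ((433.6195983886719, 318.9281005859375), (90.3764419555664, 91.7018051147461), 3.936838150024414)
[239 218] [468 365  60] [ 54 114 182];[256 218] [468 303  58] [ 60 125 218];[260 218] [468 287  62] [ 61 123 219];[251 219] [464 321  59] [ 50  98 183];[254 219] [464 309  64] [ 37  77 145];[248 220] [456 320 142] [126 135 159];[249 220] [456 316 144] [126 126 130];[250 220] [457 314 131] [90 82 74];[251 220] [459 316  97] [74 69 66];[252 220] [459 314  85] [52 65 90];[245 221] [457 343  61] [ 99  68 126];[248 221] [453 319 144] [140 135 147];[249 221] [452 315 149] [130 126 128];[250 221] [453 314 136] [102  84  59];[251 221] [455 314 105] [94 80 63];[252 221] [455 313  90] [58 69 98];[245 222] [447 322 197] [235  42  37];[246 222] [446 317 207] [235  4
[... 5858 characters left out ...]
0.2  ] | 161 334 356 5 [ 0.656 -0.027  0.2  ] | 162 333 356 5 [ 0.652 -0.012  0.2  ] | 163 333 357 5 [ 0.649 -0.027  0.2  ] | 164 332 357 5 [ 0.645 -0.012  0.2  ] | 165 332 357 4 [ 0.642 -0.019  0.2  ] | 166 332 358 5 [ 0.638 -0.028  0.2  ] | 167 332 358 5 [ 0.635 -0.028  0.2  ] | 168 332 358 4 [ 0.631 -0.02   0.2  ] | 169 332 358 4 [ 0.628 -0.02   0.2  ] | 170 331 358 5 [ 0.625 -0.011  0.2  ] | 171 331 358 6 [ 0.621 -0.019  0.2  ] | 172 332 357 6 [ 0.618 -0.019  0.2  ] | 173 333 357 25 [ 0.614 -0.02   0.2  ] | 174 334 356 23 [ 0.611 -0.02   0.2  ] | 175 335 335 1 [0.607 0.014 0.2  ] | 
plate ((642.007080078125, -39.59893035888672), (166.90176391601562, 146.0026397705078), 89.85404205322266)
```

```bash
cat > go.py <<'E'
from m import *
from scipy.spatial.transform import Rotation as R
def plan(p,yaw):  # tool y ~ gauge y with yaw (deg); prints remaining turn (deg, tool axes) and shift (units, tool axes after turn)
    s=robot.read_state(); C=R.from_rotvec(s['orientation']); a=np.deg2rad(yaw)
    for sg in(1,-1):
        y=sg*np.array([-np.sin(a),np.cos(a),0]); z=np.array([0,0,-1.]); T=R.from_matrix(np.c_[np.cross(y,z),y,z])
        print('sign',sg,'turn deg',np.round((C.inv()*T).as_rotvec(degrees=True),2),'shift mm after turn',np.round(T.inv().apply(np.array(p)-s['tool_pos'])*1000,1),'now axes',np.round(C.inv().apply(np.array(p)-s['tool_pos'])*1000,1))
    print('t',s['t'],'q',s['q'].round(3),'p',s['tool_pos'].round(4),'F',s['force'].round(2),'tau',s['wrist_torque'].round(2),'open',round(s['opening'],4),'gf',round(s['gripper_force'],1))
E
python3 -c "
from go import *
plan([.4345,.318,.26],-4.5)"
```

```text
sign 1 turn deg [-9.00e-02 -2.00e-02 -2.15e+01] shift mm after turn [-188.5 -206.7  -42.3] now axes [-251.2 -123.3  -42.1]
sign -1 turn deg [-3.000e-02  1.300e-01  1.585e+02] shift mm after turn [188.5 206.7 -42.3] now axes [-251.2 -123.3  -42.1]
t 0.1 q [ 1.032  0.131  1.489 -0.     1.523 -0.085] p [0.2628 0.5389 0.2177] F [0.14 0.99 0.66] tau [0.03 0.03 0.01] open 0.0929 gf 0.0
```

Emit:
play_rows:
  slide:
    - [0,0,-0.056]
    - [0,0,-0.056]
    - [0,0,-0.056]
    - [-0.1,-0.11,0]
    - [-0.12,-0.13,0]
    - [-0.12,-0.13,0]
    - [-0.12,-0.13,0]
    - [-0.12,-0.13,0]
  twist:
    - [0,0,-0.12]
    - [0,0,-0.12]
    - [0,0,-0.118]
    - [0,0,0]
    - [0,0,0]
    - [0,0,0]
    - [0,0,0]
    - [0,0,0]
  fingers: -1
  force: 40

```text
t: 0.9
tool_pos: [0.3957, 0.3692, 0.2602]
orientation: [-0.123, -3.139, 0.001]
force: [0.7, 0.7, 0.1]
opening: 0.0928
gripper_force: 0.0
```

```bash
python3 -c "
from go import *
plan([.4345,.318,.164],-4.5)"
```

```text
sign 1 turn deg [-0.03 -0.03 -0.  ] shift mm after turn [-42.7 -48.   96.2] now axes [-42.8 -48.   96.2]
sign -1 turn deg [-4.0e-02  5.0e-02  1.8e+02] shift mm after turn [42.7 48.  96.2] now axes [-42.8 -48.   96.2]
t 0.9 q [ 0.656 -0.042  1.591 -0.     1.594 -0.836] p [0.3957 0.3692 0.2602] F [0.68 0.7  0.08] tau [ 0.01 -0.05  0.03] open 0.0928 gf 0.0
```

Emit:
play_rows:
  slide:
    - [-0.09,-0.1,0]
    - [-0.06,-0.07,0]
    - [-0.021,-0.022,0]
    - [0,0,0.1]
    - [0,0,0.1]
    - [0,0,0.1]
    - [0,0,0.085]
    - [0,0,0]
  twist:
    - [0,0,0]
    - [0,0,0]
    - [0,0,0]
    - [0,0,0]
    - [0,0,0]
    - [0,0,0]
    - [0,0,0]
    - [0,0,0]

```text
t: 1.7
tool_pos: [0.4313, 0.319, 0.1604]
orientation: [-0.123, -3.133, 0.005]
force: [-0.8, -0.5, 0.0]
opening: 0.0929
gripper_force: 0.0
```

```bash
python3 - <<'E'
from go import *
grab('side','s1');plan([.4345,.318,.164],-4.5)
a=cv2.imread('pics/s1.png')[180:330,230:400];cv2.imwrite('pics/c3.png',cv2.resize(a,None,fx=3.5,fy=3.5,interpolation=2))
E
```

```text
sign 1 turn deg [-0.12 -0.19  0.02] shift mm after turn [-2.3 -1.4 -1.3] now axes [-2.3 -1.4 -1.3]
sign -1 turn deg [   0.3    -0.19 -179.98] shift mm after turn [ 2.3  1.4 -1.3] now axes [-2.3 -1.4 -1.3]
t 1.75 q [ 5.410e-01 -1.000e-03  1.728e+00  0.000e+00  1.418e+00 -9.520e-01] p [0.4323 0.3195 0.1627] F [ 0.31 -0.07  0.43] tau [-0.04  0.03 -0.04] open 0.0929 gf 0.0
```

View pics/c3.png

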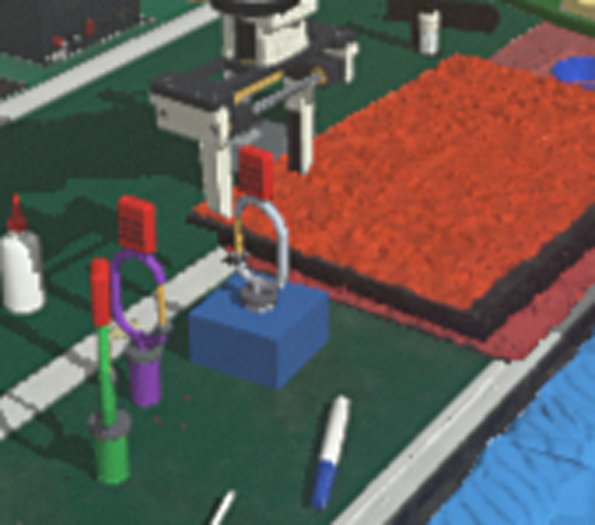

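Emit:
play_rows:
  slide:
    - [0,0,0]
    - [0,0,0]
    - [0,0,0]
    - [0,0,0]
    - [0,0,0]
    - [0,0,0]
    - [0,0,0]
    - [0,0,0]
  twist:
    - [0,0,0]
    - [0,0,0]
    - [0,0,0]
    - [0,0,0]
    - [0,0,0]
    - [0,0,0]
    - [0,0,0]
    - [0,0,0]
  fingers: 1
  force: 40

```text
t: 2.55
tool_pos: [0.434, 0.3196, 0.1643]
orientation: [-0.124, -3.139, 0.0]
force: [0.2, 0.1, -1.4]
opening: 0.0334
gripper_force: 0.0
```

```bash
python3 - <<'E'
from go import *
plan([.4345,.318,.164],-4.5)
E
```

```text
sign 1 turn deg [-0.   -0.   -0.02] shift mm after turn [-0.7 -1.5  0.3] now axes [-0.7 -1.5  0.3]
sign -1 turn deg [-1.0000e-02  0.0000e+00  1.7998e+02] shift mm after turn [0.7 1.5 0.3] now axes [-0.7 -1.5  0.3]
t 2.55 q [ 0.54  -0.003  1.727 -0.     1.418 -0.952] p [0.434  0.3196 0.1643] F [ 0.21  0.1  -1.42] tau [0.06 0.01 0.03] open 0.0334 gf 0.0
```

Still closing.

Emit:
play_rows:
  slide:
    - [0,0,0]
    - [0,0,0]
    - [0,0,0]
    - [0,0,0]
    - [0,0,0]
    - [0,0,0]
    - [0,0,0]
    - [0,0,0]
  twist:
    - [0,0,0]
    - [0,0,0]
    - [0,0,0]
    - [0,0,0]
    - [0,0,0]
    - [0,0,0]
    - [0,0,0]
    - [0,0,0]

```text
t: 3.35
tool_pos: [0.4339, 0.3196, 0.1643]
orientation: [-0.124, -3.139, 0.0]
force: [0.4, -1.2, 0.1]
opening: 0.014
gripper_force: 40.0
```

```bash
python3 - <<'E'
from go import *
plan([.4345,.318,.264],-4.5)
E
```

```text
sign 1 turn deg [-0.01 -0.01 -0.02] shift mm after turn [ -0.7  -1.5 -99.7] now axes [ -0.7  -1.5 -99.7]
sign -1 turn deg [-1.0000e-02  1.0000e-02  1.7998e+02] shift mm after turn [  0.7   1.5 -99.7] now axes [ -0.7  -1.5 -99.7]
t 3.35 q [ 0.54  -0.003  1.727 -0.     1.418 -0.952] p [0.4339 0.3196 0.1643] F [ 0.41 -1.18  0.08] tau [-0.17 -0.    0.06] open 0.014 gf 40.0
```

Emit:
play_rows:
  slide:
    - [0,0,-0.02]
    - [0,0,-0.04]
    - [0,0,-0.06]
    - [0,0,-0.08]
    - [0,0,-0.08]
    - [0,0,-0.08]
    - [0,0,-0.06]
    - [0,0,0]
  twist:
    - [0,0,0]
    - [0,0,0]
    - [0,0,0]
    - [0,0,0]
    - [0,0,0]
    - [0,0,0]
    - [0,0,0]
    - [0,0,0]

```text
t: 4.15
tool_pos: [0.4352, 0.3204, 0.2732]
orientation: [0.124, 3.135, 0.005]
force: [0.8, 0.5, -2.5]
opening: 0.0139
gripper_force: 40.0
```

```bash
python3 - <<'E'
from go import *
plan([.545,-.022,.2563],2)
grab('top','t2');grab('side','s2')
f=np.load('pics/top0.npz');P=pts('top',f['d']);print('tray z',np.percentile(P[195:275,280:400,2],[5,50,95,99]))
a=cv2.imread('pics/s2.png')[180:330,230:400];b=cv2.imread('pics/t2.png')[135:255,220:380]
cv2.imwrite('pics/c4.png',np.hstack([cv2.resize(a,(400,353),interpolation=2),cv2.resize(b,(400,353),interpolation=2)]))
E
```

```text
sign 1 turn deg [ 0.17  0.27 -6.52] shift mm after turn [ -97.7 -346.    16.9] now axes [-136.3 -332.8   16.4]
sign -1 turn deg [  0.4   -0.26 173.48] shift mm after turn [ 97.7 346.   16.9] now axes [-136.3 -332.8   16.4]
t 4.15 q [ 0.54  -0.053  1.578  0.     1.611 -0.952] p [0.4352 0.3204 0.2732] F [ 0.78  0.54 -2.49] tau [ 0.06 -0.05 -0.08] open 0.0139 gf 40.0
tray z [0.05559826 0.06395398 0.0724842  0.07639419]
```

View pics/c4.png

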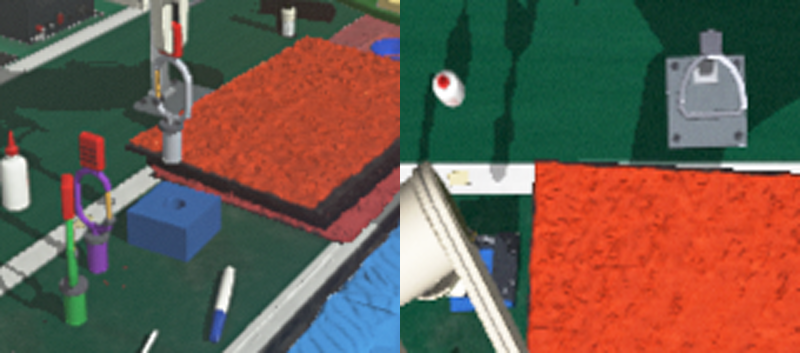

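Emit:
play_rows:
  slide:
    - [0,0,0]
    - [0,0,0]
    - [-0.013,-0.042,0]
    - [-0.031,-0.097,0]
    - [-0.048,-0.152,0]
    - [-0.057,-0.18,0]
    - [-0.057,-0.18,0]
    - [-0.057,-0.18,0]
  twist:
    - [0,0,-0.054]
    - [0,0,-0.055]
    - [0,0,0]
    - [0,0,0]
    - [0,0,0]
    - [0,0,0]
    - [0,0,0]
    - [0,0,0]
  force: 60

```text
t: 5.05
tool_pos: [0.5068, 0.1119, 0.2684]
orientation: [0.053, -3.14, 0.001]
force: [1.5, 0.1, -3.5]
opening: 0.0137
gripper_force: 60.0
```

Emit:
play_rows:
  slide:
    - [-0.057,-0.18,0]
    - [-0.048,-0.152,0]
    - [-0.035,-0.11,0]
    - [-0.022,-0.07,0]
    - [-0.013,-0.042,0]
    - [0,0,0.03]
    - [0,0,0.03]
    - [0,0,0]
  twist:
    - [0,0,0]
    - [0,0,0]
    - [0,0,0]
    - [0,0,0]
    - [0,0,0]
    - [0,0,0]
    - [0,0,0]
    - [0,0,0]

```text
t: 5.85
tool_pos: [0.5544, -0.0214, 0.2522]
orientation: [0.057, -3.138, -0.001]
force: [-0.2, 0.4, -3.5]
opening: 0.0137
gripper_force: 60.0
```

```bash
python3 - <<'E'
from go import *
im,d=grab('side','s3');grab('top','t3');plan([.5575,-.022,.2563],2)
c=cams.get_calibration('side');T=np.linalg.inv(np.array(c['world_from_camera']))
def px(p):
    q=T@np.r_[p,1];return np.round([c['cx']+c['fx']*q[0]/q[2],c['cy']+c['fy']*q[1]/q[2]],1)
print(px([.6125,-.02,.2]),px([.5575,-.022,.27]))
x,y=px([.59,-.02,.22]).astype(int);x0=max(0,x-50);y0=max(0,y-40)
print(x0,y0);cv2.imwrite('pics/c5.png',cv2.resize(cv2.imread('pics/s3.png')[y0:y0+90,x0:x0+110],None,fx=6,fy=6,interpolation=2))
E
```

```text
sign 1 turn deg [ 0.02 -0.07  0.09] shift mm after turn [-2.4 -0.6 -2.5] now axes [-2.4 -0.6 -2.5]
sign -1 turn deg [ 1.0000e-01  3.0000e-02 -1.7991e+02] shift mm after turn [ 2.4  0.6 -2.5] now axes [-2.4 -0.6 -2.5]
t 5.95 q [-1.310e-01 -1.000e-03  1.562e+00  0.000e+00  1.582e+00 -1.738e+00] p [ 0.5551 -0.0215  0.2538] F [ 0.07  0.09 -3.05] tau [ 0.01 -0.03  0.02] open 0.0138 gf 60.0
[316.7 178.5] [329.4 163. ]
271 134
```

View pics/c5.png

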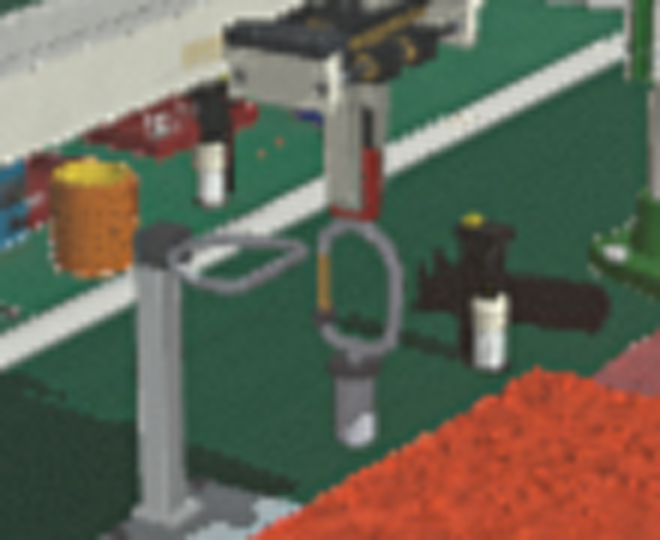

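Emit:
play_rows:
  slide:
    - [-0.04,0,0]
    - [-0.04,0,0]
    - [-0.03,0,0]
    - [-0.03,0,0]
    - [-0.03,0,0]
    - [-0.03,0,0]
    - [-0.015,0,0]
    - [0,0,0]
  twist:
    - [0,0,0]
    - [0,0,0]
    - [0,0,0]
    - [0,0,0]
    - [0,0,0]
    - [0,0,0]
    - [0,0,0]
    - [0,0,0]

```text
t: 6.75
tool_pos: [0.6098, -0.0206, 0.2537]
orientation: [0.055, -3.141, -0.0]
force: [-0.3, 0.3, -7.0]
opening: 0.0137
gripper_force: 60.0
```

```bash
python3 - <<'E'
from go import *
im,d=grab('side','s4');plan([.6105,-.02,.2208],2)
cv2.imwrite('pics/c6.png',cv2.resize(cv2.imread('pics/s4.png')[154:214,281:361],(800,600),interpolation=2))
E
```

```text
sign 1 turn deg [ 0.01 -0.01  0.02] shift mm after turn [-0.9  0.6 33. ] now axes [-0.9  0.6 33. ]
sign -1 turn deg [ 1.0000e-02  2.0000e-02 -1.7998e+02] shift mm after turn [ 0.9 -0.6 33. ] now axes [-0.9  0.6 33. ]
t 6.8 q [-0.118  0.145  1.408  0.     1.588 -1.724] p [ 0.6096 -0.0206  0.2538] F [-0.06 -0.24 -7.47] tau [ 0.04  0.05 -0.  ] open 0.0138 gf 60.0
```

View pics/c6.png

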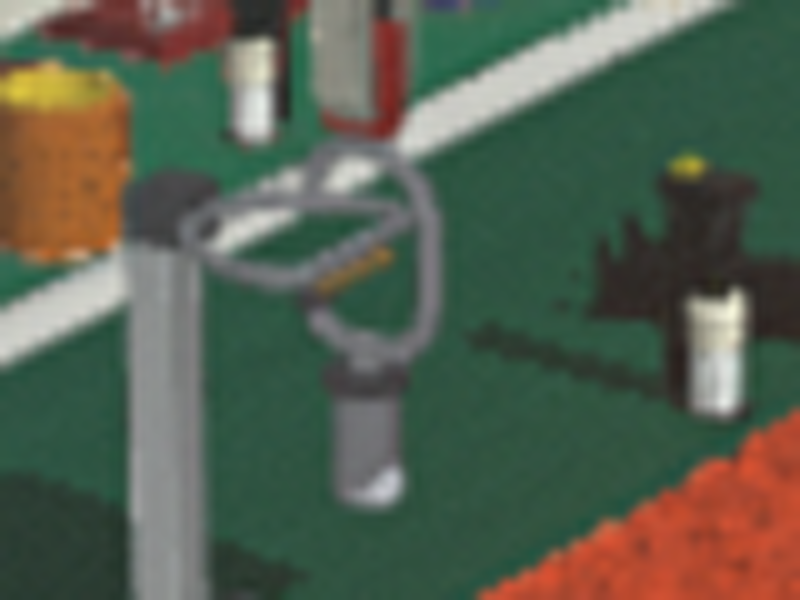

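Emit:
play_rows:
  slide:
    - [0,0,0.02]
    - [0,0,0.02]
    - [0,0,0.02]
    - [-0.004,0,0.02]
    - [-0.004,0,0.02]
    - [0,0,0.016]
    - [0,0,0.008]
    - [0,0,0]
  twist:
    - [0,0,0]
    - [0,0,0]
    - [0,0,0]
    - [0,0,0]
    - [0,0,0]
    - [0,0,0]
    - [0,0,0]
    - [0,0,0]

```text
t: 7.6
tool_pos: [0.6113, -0.0205, 0.223]
orientation: [0.055, -3.141, -0.0]
force: [0.3, 0.4, -2.8]
opening: 0.0137
gripper_force: 60.0
```

```bash
python3 - <<'E'
from go import *
im,d=grab('side','s5');plan([.6125,-.02,.2208],2)
cv2.imwrite('pics/c7.png',cv2.resize(cv2.imread('pics/s5.png')[154:214,281:361],(800,600),interpolation=2))
E
```

```text
sign 1 turn deg [-0.    0.01  0.02] shift mm after turn [-1.1  0.5  2.6] now axes [-1.1  0.5  2.6]
sign -1 turn deg [-2.0000e-02 -0.0000e+00 -1.7998e+02] shift mm after turn [ 1.1 -0.5  2.6] now axes [-1.1  0.5  2.6]
t 7.65 q [-0.117  0.16   1.447  0.     1.534 -1.724] p [ 0.6114 -0.0206  0.2234] F [-0.66 -0.58 -2.5 ] tau [ 0.04  0.02 -0.03] open 0.0135 gf 60.0
```

View pics/c7.png

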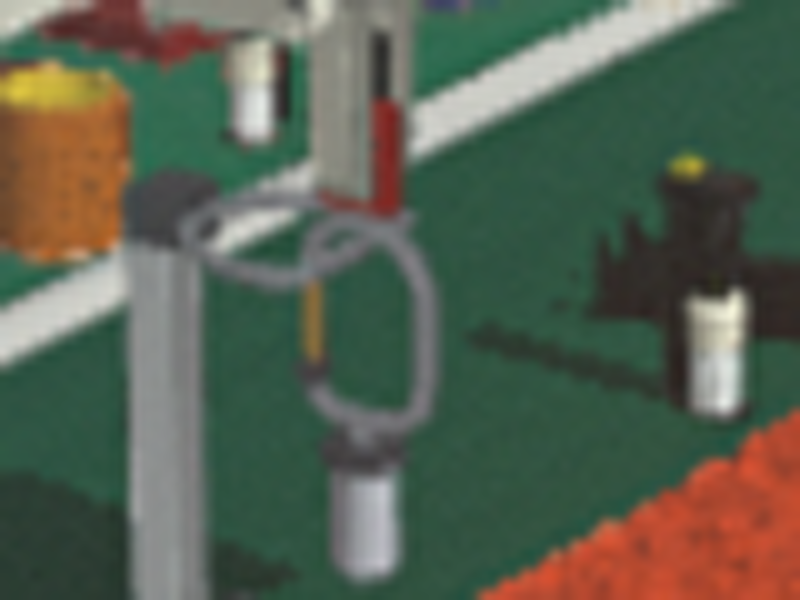

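Emit:
play_rows:
  slide:
    - [-0.002,0,0.002]
    - [-0.002,0,0.002]
    - [0,0,0.002]
    - [0,0,0.002]
    - [0,0,0.001]
    - [0,0,0]
    - [0,0,0]
    - [0,0,0]
  twist:
    - [0,0,0]
    - [0,0,0]
    - [0,0,0]
    - [0,0,0]
    - [0,0,0]
    - [0,0,0]
    - [0,0,0]
    - [0,0,0]

```text
t: 8.45
tool_pos: [0.6123, -0.0205, 0.2212]
orientation: [-0.055, 3.141, 0.0]
force: [0.2, 0.1, -2.1]
opening: 0.0136
gripper_force: 60.0
```

Emit:
play_rows:
  slide:
    - [0,0,0.002]
    - [0,0,0.002]
    - [0,0,0.002]
    - [0,0,0]
    - [0,0,0]
    - [0,0,0]
    - [0,0,0]
    - [0,0,0]
  twist:
    - [0,0,0]
    - [0,0,0]
    - [0,0,0]
    - [0,0,0]
    - [0,0,0]
    - [0,0,0]
    - [0,0,0]
    - [0,0,0]

```text
t: 9.25
tool_pos: [0.6126, -0.0206, 0.2207]
orientation: [-0.055, 3.14, -0.0]
force: [-3.3, 0.5, 4.9]
opening: 0.0138
gripper_force: 60.0
```

Emit:
play_rows:
  slide:
    - [0.002,0,-0.001]
    - [0.002,0,0]
    - [0.001,0,0]
    - [0,0,0]
    - [0,0,0]
    - [0,0,0]
    - [0,0,0]
    - [0,0,0]
  twist:
    - [0,0,0]
    - [0,0,0]
    - [0,0,0]
    - [0,0,0]
    - [0,0,0]
    - [0,0,0]
    - [0,0,0]
    - [0,0,0]
  force: 20

```text
t: 10.05
tool_pos: [0.612, -0.0206, 0.2207]
orientation: [-0.055, 3.139, -0.0]
force: [5.7, 0.9, 4.6]
opening: 0.0141
gripper_force: 20.0
```

Emit:
play_rows:
  slide:
    - [-0.003,0,-0.001]
    - [0,0,0]
    - [0,0,0]
    - [0,0,0]
    - [0,0,0]
    - [0,0,0]
    - [0,0,0]
    - [0,0,0]
  twist:
    - [0,0,0]
    - [0,0,0]
    - [0,0,0]
    - [0,0,0]
    - [0,0,0]
    - [0,0,0]
    - [0,0,0]
    - [0,0,0]
  force: 5

```text
t: 10.85
tool_pos: [0.6116, -0.0207, 0.2205]
orientation: [0.055, -3.141, 0.0]
force: [1.4, 0.6, 6.8]
opening: 0.0142
gripper_force: 5.0
```

Emit:
play_rows:
  slide:
    - [0,0,0]
    - [0,0,0]
    - [0,0,0]
    - [0,0,0]
    - [0,0,0]
    - [0,0,0]
    - [0,0,0]
    - [0,0,0]
  twist:
    - [0,0,0]
    - [0,0,0]
    - [0,0,0]
    - [0,0,0]
    - [0,0,0]
    - [0,0,0]
    - [0,0,0]
    - [0,0,0]
  fingers: 0

```text
t: 11.65
tool_pos: [0.6118, -0.0206, 0.2202]
orientation: [-0.055, 3.141, -0.0]
force: [-0.3, 0.5, -0.2]
opening: 0.0467
gripper_force: 0.0
```

Emit:
play_rows:
  slide:
    - [0,0,-0.02]
    - [0,0,-0.04]
    - [0,0,-0.06]
    - [0,0,-0.08]
    - [0,0,-0.1]
    - [0,0,-0.1]
    - [0,0,-0.06]
    - [0,0,0]
  twist:
    - [0,0,0]
    - [0,0,0]
    - [0,0,0]
    - [0,0,0]
    - [0,0,0]
    - [0,0,0]
    - [0,0,0]
    - [0,0,0]

```text
t: 12.45
tool_pos: [0.6131, -0.0207, 0.3393]
orientation: [-0.055, 3.135, -0.001]
force: [-0.2, 0.6, 0.5]
opening: 0.0464
gripper_force: 0.0
```

```bash
python3 - <<'E'
from go import *
im,d=grab('side','s6');plan([.6125,-.02,.2208],2)
cv2.imwrite('pics/c8.png',cv2.resize(cv2.imread('pics/s6.png')[130:220,271:391],(800,600),interpolation=2))
E
```

```text
sign 1 turn deg [-0.03  0.17  0.02] shift mm after turn [ -0.    0.6 116. ] now axes [  0.3   0.7 116. ]
sign -1 turn deg [-2.7000e-01 -4.0000e-02 -1.7998e+02] shift mm after turn [  0.   -0.6 116. ] now axes [  0.3   0.7 116. ]
t 12.5 q [-0.117  0.146  1.258  0.     1.734 -1.723] p [ 0.6125 -0.0206  0.3368] F [-0.46  0.07 -0.31] tau [ 0.02  0.02 -0.07] open 0.0464 gf 0.0
```

View pics/c8.png

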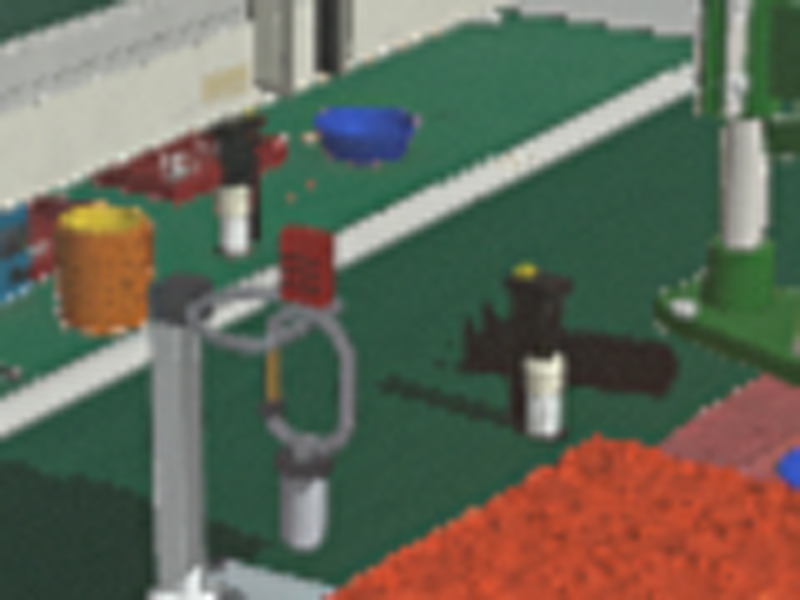

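Emit:
play_rows:
  slide:
    - [0,0,0]
    - [0,0,0]
    - [0,0,0]
    - [0,0,0]
    - [0,0,0]
    - [0,0,0]
    - [0,0,0]
    - [0,0,0]
  twist:
    - [0,0,0]
    - [0,0,0]
    - [0,0,0]
    - [0,0,0]
    - [0,0,0]
    - [0,0,0]
    - [0,0,0]
    - [0,0,0]

```text
t: 13.3
tool_pos: [0.6118, -0.0206, 0.3352]
orientation: [-0.055, 3.141, 0.0]
force: [0.8, 0.1, -0.7]
opening: 0.0468
gripper_force: 0.0
```

Emit:
play_rows:
  slide:
    - [0,0,0]
    - [0,0,0]
    - [0,0,0]
    - [0,0,0]
    - [0,0,0]
    - [0,0,0]
    - [0,0,0]
    - [0,0,0]
  twist:
    - [0,0,0]
    - [0,0,0]
    - [0,0,0]
    - [0,0,0]
    - [0,0,0]
    - [0,0,0]
    - [0,0,0]
    - [0,0,0]

```text
t: 14.1
tool_pos: [0.6118, -0.0206, 0.3351]
orientation: [-0.055, 3.141, -0.0]
force: [0.4, 0.2, -0.1]
opening: 0.0462
gripper_force: 0.0
```

```bash
python3 -c "
from plant import robot
print(robot.close_job())"
```

```text
the job is handed in; nothing more can be done
None
```

The last picture shows the gauge hanging freely from the D-ring bar, gate snapped shut and gripper clear; I handed the job in at about 14 s, without going near the dish, glue bottle or pump core.

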